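# Check the jaw opening of the pouch sealer with a taper gauge

## Task

Check the opening between the sealing jaws of the pouch sealer: slide its clear guard fully open, take the taper gauge by its black handle, and slide the thin end, flat on the lower jaw and square to the jaws, into the opening until it drags snugly between both jaws, without forcing up the sprung upper jaw. Finish holding the gauge still at that depth so that it can be read: do not let go, and leave the guard open and the other things on the trolley where they are.

Things in the scene. Friction and masses are not known exactly. Their poses are not given: they have to be found in the camera images.
- sealer: the pouch sealer, a white fixed machine 300 mm wide (y), 150 deep (x), 130 high (a dial on top: 145). Origin: underside, middle of the front; x points into the machine, y left, z up. Two jaws run along y behind a clear front guard: its right half (y -137 to 0 mm) slides, its left half is fixed. Guard tracks: the lower ends at z = 39 mm, the upper begins at z = 109 mm.
- guard (a joint): travel of the sliding half of the guard in m: 0 shut, 0.12 fully open at its stop; it slides towards the machine's +y (left), in front of the fixed half. It is stiff to about 1.5 N and stays where it is left. It starts between 0 and 0.02.
- guard_grip (a point): middle of the guard's upright black grip, a bar 12 mm wide (along the machine's y), 15 mm deep (x) and 44 mm high, standing 26 mm in front of the pane (machine's -x side) with free room on both sides; it moves with the guard, its centre 98 mm above the trolley. Axes as the sealer's.
- jaw_mouth (a point): on the front edge of the lower jaw's flat silicone face (unloaded), mid-way along the 120 mm that the open guard uncovers; axes as the sealer's, x into the opening. The face is 36 mm deep (x), 58 to 61 mm above the trolley; the upper jaw's front edge is 2 mm further in. The opening is set from 5.0 to 7.5 mm and clear for 100 mm from here. The guard's plane is 18 mm in front of this point.
- lower_jaw: the lower jaw, a bar 262 mm long on levelling screws, topped by a flat dark silicone strip; the bar does not move, the strip yields under load: about 0.7 N to start, then 2 N per mm, at most 2.5 mm. Its origin is at the height of the strip's unloaded upper face, above the sealer's origin.
- upper_jaw (a joint): lift in m of the upper jaw, a bar 28 mm deep (x) with a flat lower face that floats on springs: 0 when it hangs at rest on its pins. It starts to lift when the gauge presses on it with about 4 N, plus 1.5 N for each mm of lift; a snug gauge lifts it by less than 1.5 mm, more is forcing it.
- gauge: taper gauge, about 90 g, lying flat: black handle 70 mm long, 16 wide, 24 high, with a steel blade 18 mm wide reaching 95 mm out of its end. Origin: under the handle's middle; x along the blade to the thin end, z up. Underside flat; the blade's upper face slopes from 9.7 mm thick at the handle (x = 35 mm) to 3.4 mm (x = 124), 0.7 mm per 10 mm; the last 6 mm narrow to a nose, z = 1.0 to 2.2 mm.
- gauge_tip (a point): on the thin end, x = 130 mm, at the height of the gauge's underside (z = 0 in its frame; the nose itself is 1.0 to 2.2 mm above); axes as the gauge's.
- tape_roll: bystander: roll of cream paper tape, 49 mm across, 12 mm high, lying flat; origin under its centre.
- timer: bystander: white timer 57 x 61 x 19 mm; origin under its centre.
- swab_pot: bystander: clear pot of cotton swabs, 62 mm across, 93 mm high; origin under its centre.
- stain_jar: bystander: staining jar with black lid, 53 mm across, 99 mm high; origin under its centre.
- petri: bystander: petri dish 90 mm across, 16 mm high; origin under its centre.

How it is judged:
By the outcome, as a careful person would: the job done as asked, in the order asked, and still so for the second after the job is handed in, while the arm keeps its last pose, push and grip.
It also fails if it takes over 72 s, if anything falls off the work surface, if the arm or the gripper's body presses on something with over 40 N, if the wrist force passes 120 N, or if a joint passes its speed limit or range.

## Robot

A 6-joint arm with a two-finger parallel gripper is mounted at the origin on a cart in front of the work surface, level with it; the furniture and walls round the work are solid. World frame = base frame: x ahead of the robot, y to its left, z up, the work surface at z = 0. Lengths are in m, angles in rad, forces in N, time in s.
With the tool pointing down it reaches from about 0.25 to 0.725 m from the base axis. Payload 4 kg.
Tool frame: the origin (TCP) lies midway between the tips of the shut fingers; the grasp point (between the pads) lies 19 mm behind it; z points along the fingers, y is the line along which they close (so a half turn about z gives the same grasp; the last joint's range is limited). The gripper opens to 85 mm and grips with 20 to 120 N. Pads are 22 mm wide; open, the fingers measure 114 mm over their backs; the gripper's body (76 mm by 85 mm) begins 54 mm behind the grasp point. The pads swing forward as they close: fully open they stand 13 mm farther back than shut.
Start: joints at [0, 0.241, 0.005, 1.335, 0, 1.571], TCP at [0.5, -0, 0.231] pointing down, gripper open.
Joint ranges: [-2.72, 2.72], [-1.05, 1.87], [-1.09, 1.28], [-1.99, 2.15], [-1.42, 1.44], [-3.14, 3.14]. Speed limits (rad/s): [2.79, 2.79, 3.14, 3.14, 3.14, 3.14].

## Interface

Orientations are given as a unit quaternion [x, y, z, w].
In Python, from workcell import bot, camera, job_done gives the robot as it stands.
- The arm moves only by the tool carry_out, never from a script. Its argument "plan" is a list of rows, each an object of numbers: "dx", "dy", "dz": the shift along the tool's x, y, z in mm; "twist": the turn about the tool's z in degrees; "fingers": the closure, from -1 (fully open) to 1 (shut). In form: [{"dx": .., "dy": .., "dz": .., "twist": .., "fingers": ..}, ...]. A call has exactly 5 rows; each row is the pose to reach, as a shift and turn from the pose commanded when the call began, along the tool's axes at that moment; what a row does not reach only later rows make up. A row lasts 1/12 s, in which the tool goes at most 41.7 mm and 7.16 degrees, less where a joint would pass 70% of its speed; a pose out of reach is approached as far as the arm can. A call with a gripper value outside its range is refused whole. The fingers move at their own pace and stop on an object; the grip force is fixed at half the most. Time passes only in rows, so rows that repeat a pose let the fingers close, or fill a call up. It gives the time, the measured TCP pose, the force, the opening and the grip force at its end, in the units of the state.
- bot.get_obs(): the state, without advancing time (a new reading comes with each control period).
- camera(name): name is "scene" or "side" or "wrist"; returns a dict with "image" (480x640x3 uint8, red, green, blue), "intrinsics" (3x3 intrinsics, pixels), "eye" and "attitude" of the camera in the world. Camera axes: x right, y down, z forward; pixel columns grow to the right and rows downward; lengths in m; the calibration is good to about 2 mm. A picture is of the moment at which its call begins. There is no depth.
- job_done(): hands the job in; it is judged then, once.
The state is a dict: "clock": time; "joint_pos": joint angles; "joint_vel": joint speeds; "tau": joint torques, N m; "eef_pos": TCP position; "tool_rot": TCP orientation; "ft_force": force on the tool from outside, world axes, zero at the start; "ft_torque": the same for the moment, N m; "grip_width": finger opening in m; "grasp_force": force on a finger pad.
Only numpy, scipy, OpenCV 4.12 (cv2) and the standard library are available. Lean on these libraries where they do the work, as an engineer would, in place of code of your own. Each camera call takes 0.05 s, during which the arm holds its last target. There are 200 camera calls.

## Working session

There is one attempt and no reset: what is moved stays moved. The work goes in short steps, Python scripts to look and compute and a tool call to move; the robot and the scene stay as the last step left them, time stands still between calls to the robot, and variables do not carry over. Pictures are saved under pics/ and viewed, at most 11 in all, crops included, and the job is handed in when it is done.

Besides the shell and the picture viewer there is one more tool, called after "Emit:" as name(argument=value, ...), one argument or row to a line, values as JSON. carry_out: Moves the arm, as the interface text tells. Its arguments: {"type":"object","properties":{"plan":{"type":"array","items":{"type":"object","properties":{"dx":{"type":"number"},"dy":{"type":"number"},"dz":{"type":"number"},"twist":{"type":"number"},"fingers":{"type":"number"}}}}},"required":["plan"]}

```bash
ls; mkdir -p pics; cat > h.py <<'E'
import numpy as np, cv2
from scipy.spatial.transform import Rotation as R
from workcell import bot, camera, job_done
def snap(n,f=None):
    c=camera(n)
    if f: cv2.imwrite('pics/'+f,c['image'][:,:,::-1])
    return c
def rot(c):
    a=np.array(c['attitude'],float)
    return a if a.shape==(3,3) else R.from_quat(a).as_matrix()
def ray(c,u,v):
    d=rot(c)@np.linalg.inv(c['intrinsics'])@np.array([u,v,1.]); return np.array(c['eye']),d/np.linalg.norm(d)
def onz(c,u,v,z):
    e,d=ray(c,u,v); return e+d*(z-e[2])/d[2]
def proj(c,p):
    q=np.array(c['intrinsics'])@(rot(c).T@(np.array(p)-np.array(c['eye']))); return q[:2]/q[2]
def tri(rays):
    A=sum(np.eye(3)-np.outer(d,d) for e,d in rays); b=sum((np.eye(3)-np.outer(d,d))@e for e,d in rays)
    return np.linalg.solve(A,b)
E
python3 - <<'E'
from h import *
for n in ['scene','side','wrist']:
    c=snap(n,n+'0.png'); print(n,c['eye'],c['attitude'],np.array(c['intrinsics']).tolist())
    np.savez('pics/'+n+'0.npz',**c)
print(bot.get_obs())
E
```

```text
pics
scene [-0.07876934 -0.76330204  0.60038798] [ 0.80889115 -0.2810979   0.15727015 -0.49187924] [[551.0152173953488, 0.0, 324.5535923729928], [0.0, 551.0152173953488, 250.37489995222373], [0.0, 0.0, 1.0]]
side [0.40864759 0.76089079 0.78444325] [-0.05326209  0.91009336 -0.41035338  0.0224349 ] [[462.0254259346459, 0.0, 325.3102669181963], [0.0, 462.0254259346459, 233.94092461395968], [0.0, 0.0, 1.0]]
wrist [0.49859811 0.0799524  0.37294852] [ 9.87764007e-01  2.56828811e-05 -1.12898505e-03  1.55951889e-01] [[346.4560612231941, 0.0, 317.4228415771994], [0.0, 346.4560612231941, 241.3887571901514], [0.0, 0.0, 1.0]]
{'clock': 0.15, 'joint_pos': array([2.90452592e-05, 2.41231495e-01, 4.00078831e-03, 1.33523241e+00,
       4.22518491e-06, 1.57084110e+00]), 'joint_vel': array([-3.65015542e-04, -2.89567894e-03,  5.12427137e-03, -3.74890553e-05,
       -1.06656742e-03,  1.56694310e-03]), 'tau': array([-1.62746033e-03, -3.72633219e+01,  2.52638429e+01,  1.23480460e-02,
       -1.30651040e-05,  1.49362950e-05]), 'eef_pos': array([4.99491617e-01, 1.57902071e-05, 2.30609141e-01]), 'tool_rot': array([ 7.07112096e-01,  7.07100975e-01, -5.87827286e-04, -5.90771442e-04]), 'ft_force': array([ 0.55566833, -0.56906825,  0.73866713]), 'ft_torque': array([-0.00368753,  0.00845164,  0.02878678]), 'grasp_force': 0.0, 'grip_width': 0.08536840757270833}
```

View pics/scene0.png

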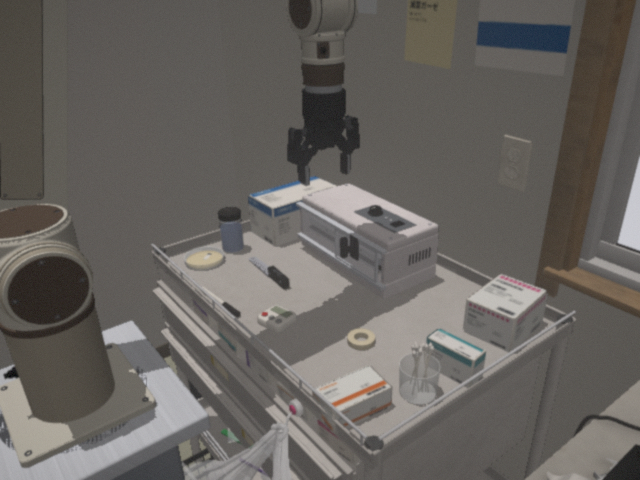

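View pics/side0.png

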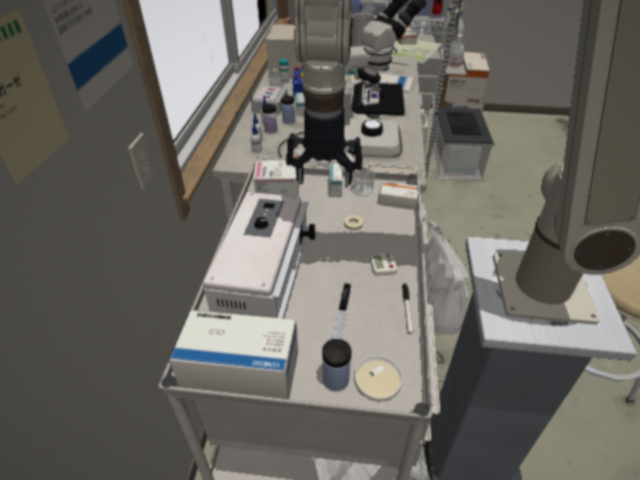

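View wrist.

The scene view shows the sealer ahead, with its black grip at about (348,247). The gauge handle is at (278,277), with the blade running to (252,262). In the side view the gauge handle is at (345,297), the blade runs to (338,335), and the grip is at (308,232).

View pics/wrist0.png

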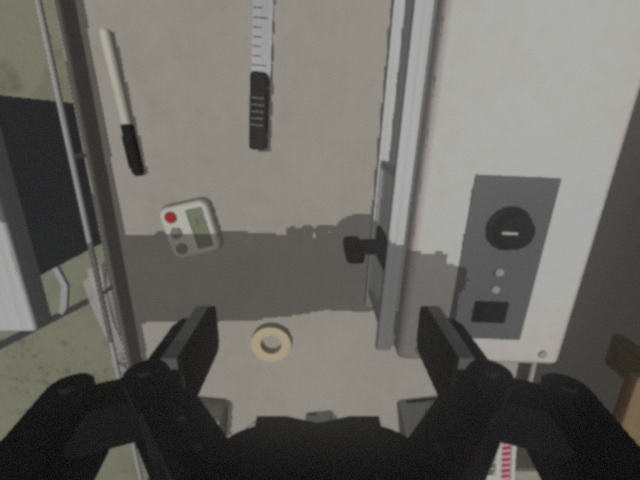

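```bash
python3 - <<'E'
from h import *
S=dict(np.load('pics/scene0.npz'));D=dict(np.load('pics/side0.npz'));W=dict(np.load('pics/wrist0.npz'))
print('handle S',onz(S,278,277,.024),'D',onz(D,345,297,.024))
print('tip S',onz(S,252,260,.003),'D',onz(D,337,336,.003))
print('grip',tri([ray(S,346,247),ray(D,308,232)]))
E
```

```text
handle S [0.43175666 0.07888371 0.024     ] D [0.43998433 0.10456951 0.024     ]
tip S [0.44655156 0.2107841  0.003     ] D [0.44836686 0.19231749 0.003     ]
grip [ 0.53619586 -0.01496214  0.09614885]
```

The wrist view shows the gauge handle centred near (259,110) with the blade pointing up (+y). The grip bar is at (354,248), and the sealer front edge runs from about (435,0) to (398,350).

```bash
python3 - <<'E'
from h import *
W=dict(np.load('pics/wrist0.npz'));S=dict(np.load('pics/scene0.npz'));D=dict(np.load('pics/side0.npz'))
g=cv2.cvtColor(W['image'],cv2.COLOR_RGB2GRAY)
m=(g<60).astype(np.uint8); m[:, :235]=0; m[:,285:]=0; m[:60]=0;m[165:]=0
cs=max(cv2.findContours(m,0,2)[0],key=cv2.contourArea); r=cv2.minAreaRect(cs); print('handle',r)
b=cv2.boxPoints(r); print(np.array([onz(W,*p,.024)[:2] for p in b]).round(4).tolist())
segs=cv2.createLineSegmentDetector().detect(g)[0][:,0]
for s in segs:
    if np.hypot(s[2]-s[0],s[3]-s[1])>70 and min(s[0],s[2])>330:
        z=.13; a=onz(W,s[0],s[1],z);b=onz(W,s[2],s[3],z); print(s.round(0),'yaw@.13',np.degrees(np.arctan2(-(b-a)[0],(b-a)[1])).round(2)%180,a[:2].round(3),b[:2].round(3))
def up(c,x0,x1,y0,y1,k): return cv2.resize(c['image'][y0:y1,x0:x1,::-1],None,fx=k,fy=k,interpolation=cv2.INTER_CUBIC)
a=up(S,240,440,170,320,3); b=up(W,340,430,120,370,2)
cv2.imwrite('pics/c1.png',np.hstack([a,np.vstack([b,])[:450]])[:450])
E
```

```text
handle ((259.171875, 110.04856872558594), (17.615270614624023, 75.96925354003906), 1.0416265726089478)
[[0.4318, 0.0627], [0.4372, 0.1298], [0.4533, 0.1295], [0.449, 0.0624]]
[393. 195. 383. 278.] yaw@.13 177.39 [0.551 0.035] [ 0.548 -0.028]
[414.   0. 393. 195.] yaw@.13 177.52 [0.556 0.154] [0.551 0.036]
[556. 360. 640.  84.] yaw@.13 177.48 [ 0.695 -0.102] [0.705 0.107]
[458. 264. 474. 175.] yaw@.13 177.67 [ 0.604 -0.017] [0.607 0.05 ]
[394.   0. 373. 217.] yaw@.13 177.38 [0.544 0.154] [0.538 0.02 ]
[388. 159. 405.   0.] yaw@.13 177.52 [0.547 0.06 ] [0.551 0.154]
[476. 174. 559. 178.] yaw@.13 87.6 [0.608 0.05 ] [0.666 0.048]
[561. 179. 519. 339.] yaw@.13 177.46 [0.667 0.047] [ 0.661 -0.082]
[396. 309. 434.   0.] yaw@.13 177.68 [ 0.56  -0.055] [0.568 0.154]
[445.   0. 411. 248.] yaw@.13 177.53 [0.575 0.154] [ 0.568 -0.004]
```

View pics/c1.png

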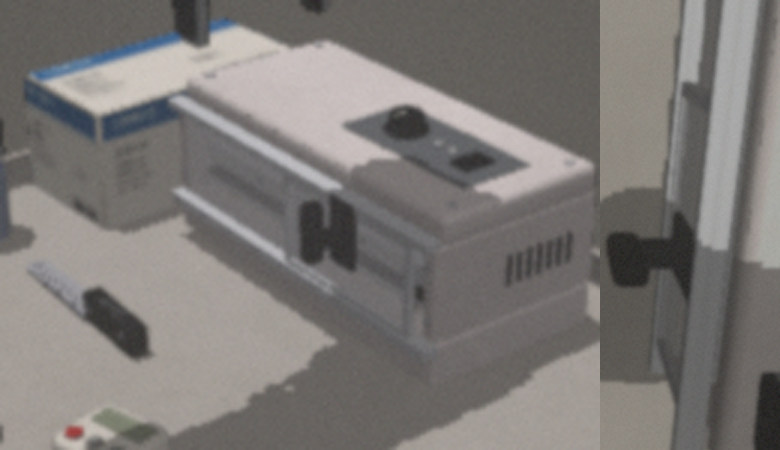

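Emit:
carry_out(
  plan=[
    {"twist":-7},
    {"twist":-14},
    {"twist":-21},
    {"twist":-28},
    {"twist":-35},
  ],
)

```text
$.plan[0]: bad value
```

```bash
python3 -c "
from h import *
o=bot.get_obs();print(o['joint_pos'],o['eef_pos'],o['tool_rot'])"
```

```text
[2.90452592e-05 2.41231495e-01 4.00078831e-03 1.33523241e+00
 4.22518491e-06 1.57084110e+00] [4.99491617e-01 1.57902071e-05 2.30609141e-01] [ 7.07112096e-01  7.07100975e-01 -5.87827286e-04 -5.90771442e-04]
```

The crop shows the grip bar in front of its pane plate, at scene px (344,247) and wrist px (354,249). The sealer's yaw is about -2.5°.

Emit:
carry_out(
  plan=[
    {"dx":-3,"dy":8,"dz":0,"twist":-7,"fingers":0},
    {"dx":-6,"dy":16,"dz":0,"twist":-14,"fingers":0},
    {"dx":-9,"dy":24,"dz":0,"twist":-21,"fingers":0},
    {"dx":-12,"dy":30,"dz":0,"twist":-28,"fingers":0},
    {"dx":-15,"dy":36,"dz":0,"twist":-35,"fingers":0},
  ],
)

```text
clock: 0.57
eef_pos: [0.5361, -0.0151, 0.2308]
tool_rot: [0.459, 0.888, -0.0, -0.0]
ft_force: [-0.1, -0.3, 1.0]
grip_width: 0.0429
grasp_force: 0.0
```

```bash
python3 -c "
from h import *
o=bot.get_obs();print(o['clock'],o['joint_pos'],o['eef_pos'],R.from_quat(o['tool_rot']).as_matrix().round(3),o['grip_width'])
W=dict(np.load('pics/wrist0.npz'));S=dict(np.load('pics/scene0.npz'));D=dict(np.load('pics/side0.npz'))
print(onz(W,353.5,245,.12), onz(W,353.5,249,.12), tri([ray(S,344,247),ray(D,308,232)]))
R_=R.from_euler('z',-2.5,degrees=True).as_matrix()
for c,u in ((S,(344,247)),(D,(308,232))): print(onz(c,*u,.098))
"
```

```text
0.5667 [-2.81920894e-02  3.13897268e-01  1.02831586e-01  1.36075521e+00
 -1.04114025e-05  9.25653469e-01] [ 0.53607717 -0.0151203   0.23081968] [[-0.579  0.816 -0.001]
 [ 0.816  0.579  0.   ]
 [ 0.001 -0.001 -1.   ]] 0.04286810832407216
[ 0.52578022 -0.00487304  0.12      ] [ 0.52588379 -0.00813301  0.12      ] [ 0.53461448 -0.01274594  0.09684327]
[ 0.53101224 -0.0151452   0.098     ]
[ 0.5357925  -0.01281566  0.098     ]
```

Emit:
carry_out(
  plan=[
    {"dx":0,"dy":0,"dz":10,"twist":-7,"fingers":0},
    {"dx":0,"dy":0,"dz":20,"twist":-14,"fingers":0},
    {"dx":0,"dy":0,"dz":30,"twist":-21,"fingers":0},
    {"dx":0,"dy":0,"dz":40,"twist":-28,"fingers":0},
    {"dx":0,"dy":0,"dz":50,"twist":-35,"fingers":0},
  ],
)

```text
clock: 0.98
eef_pos: [0.5357, -0.015, 0.1804]
tool_rot: [0.171, 0.985, -0.0, -0.0]
ft_force: [-0.2, -0.2, -0.8]
grip_width: 0.0425
grasp_force: 0.0
```

Emit:
carry_out(
  plan=[
    {"dx":0,"dy":0,"dz":0,"twist":-7,"fingers":0},
    {"dx":0,"dy":0,"dz":0,"twist":-14,"fingers":0},
    {"dx":0,"dy":0,"dz":0,"twist":-17.5,"fingers":0},
    {"dx":0,"dy":0,"dz":0,"twist":-17.5,"fingers":0},
    {"dx":0,"dy":0,"dz":0,"twist":-17.5,"fingers":0},
  ],
)

```text
clock: 1.4
eef_pos: [0.5358, -0.015, 0.181]
tool_rot: [0.023, 1.0, -0.0, -0.0]
ft_force: [-0.9, 0.5, -0.8]
grip_width: 0.0427
grasp_force: 0.0
```

```bash
python3 - <<'E'
from h import *
o=bot.get_obs();print(o['eef_pos'],o['joint_pos'].round(2),R.from_quat(o['tool_rot']).as_matrix().round(3))
W=snap('wrist'); np.savez('pics/wrist1.npz',**W); D=snap('scene'); np.savez('pics/scene1.npz',**D)
print(proj(W,[.53,-.01,.12]),proj(W,[.53,-.01,.076]),proj(W,o['eef_pos']))
cv2.imwrite('pics/w1.png',W['image'][:,:,::-1])
E
```

```text
[ 0.53581427 -0.01501231  0.18101765] [-0.03  0.34  0.01  1.24 -0.    0.02] [[-0.999  0.045 -0.001]
 [ 0.045  0.999  0.   ]
 [ 0.001 -0.    -1.   ]]
[323.70635098 254.18896759] [322.6092008  233.92353337] [315.8394359  311.74476568]
```

View pics/w1.png

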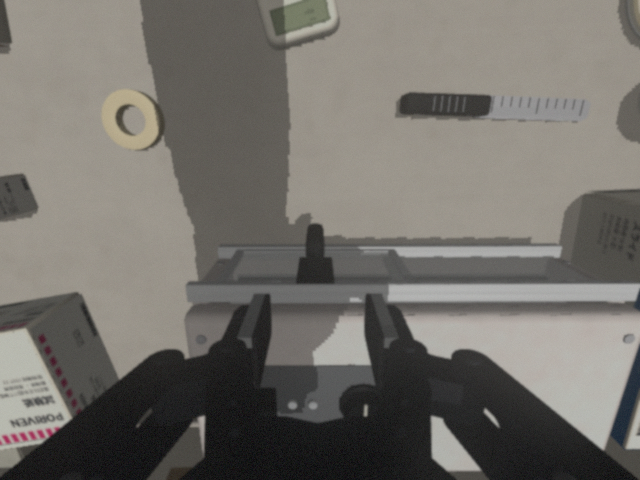

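The bar is centred near (315,242), directly under the gripper, with the front rail at rows 283–300. The gauge lies at top right, handle (445,103) and tip (585,108). Next I lower the half-open fingers around the bar.

Emit:
carry_out(
  plan=[
    {"dx":9,"dy":0,"dz":20,"twist":0,"fingers":0},
    {"dx":9,"dy":0,"dz":40,"twist":0,"fingers":0},
    {"dx":9,"dy":0,"dz":60,"twist":0,"fingers":0},
    {"dx":9,"dy":0,"dz":78,"twist":0,"fingers":0},
    {"dx":9,"dy":0,"dz":92,"twist":0,"fingers":0},
  ],
)

```text
clock: 1.92
eef_pos: [0.5263, -0.0146, 0.0879]
tool_rot: [0.022, 1.0, -0.0, -0.001]
ft_force: [-0.2, -0.7, -0.1]
grip_width: 0.0429
grasp_force: 0.0
```

Emit:
carry_out(
  plan=[
    {"dx":0,"dy":6,"dz":0,"twist":0,"fingers":0},
    {"dx":0,"dy":12,"dz":0,"twist":0,"fingers":0},
    {"dx":0,"dy":18,"dz":0,"twist":0,"fingers":0},
    {"dx":0,"dy":24,"dz":0,"twist":0,"fingers":0},
    {"dx":0,"dy":30,"dz":0,"twist":0,"fingers":0},
  ],
)

```text
clock: 2.33
eef_pos: [0.5288, 0.0159, 0.0903]
tool_rot: [0.022, 1.0, -0.0, 0.001]
ft_force: [-0.9, -2.4, -0.9]
grip_width: 0.0428
grasp_force: 1.0
```

Emit:
carry_out(
  plan=[
    {"dx":0,"dy":12,"dz":0,"twist":0,"fingers":0},
    {"dx":0,"dy":24,"dz":0,"twist":0,"fingers":0},
    {"dx":0,"dy":36,"dz":0,"twist":0,"fingers":0},
    {"dx":0,"dy":48,"dz":0,"twist":0,"fingers":0},
    {"dx":0,"dy":60,"dz":0,"twist":0,"fingers":0},
  ],
)

```text
clock: 2.75
eef_pos: [0.5315, 0.0768, 0.0898]
tool_rot: [0.022, 1.0, 0.0, 0.001]
ft_force: [0.1, -2.5, 1.9]
grip_width: 0.0425
grasp_force: 1.2
```

Emit:
carry_out(
  plan=[
    {"dx":0,"dy":4,"dz":0,"twist":0,"fingers":0},
    {"dx":0,"dy":8,"dz":0,"twist":0,"fingers":0},
    {"dx":0,"dy":12,"dz":0,"twist":0,"fingers":0},
    {"dx":0,"dy":16,"dz":0,"twist":0,"fingers":0},
    {"dx":0,"dy":20,"dz":0,"twist":0,"fingers":0},
  ],
)

```text
clock: 3.17
eef_pos: [0.532, 0.0953, 0.0893]
tool_rot: [0.022, 1.0, -0.0, 0.0]
ft_force: [1.1, -2.5, -0.2]
grip_width: 0.0427
grasp_force: 0.9
```

Emit:
carry_out(
  plan=[
    {"dx":0,"dy":1,"dz":0,"twist":0,"fingers":0},
    {"dx":0,"dy":2,"dz":0,"twist":0,"fingers":0},
    {"dx":0,"dy":3,"dz":0,"twist":0,"fingers":0},
    {"dx":0,"dy":4,"dz":0,"twist":0,"fingers":0},
    {"dx":0,"dy":5,"dz":0,"twist":0,"fingers":0},
  ],
)

```text
clock: 3.58
eef_pos: [0.5321, 0.1001, 0.0892]
tool_rot: [0.022, 1.0, -0.0, -0.0]
ft_force: [1.9, -1.7, -0.1]
grip_width: 0.0425
grasp_force: 0.8
```

Emit:
carry_out(
  plan=[
    {"dx":0,"dy":1.5,"dz":0,"twist":0,"fingers":0},
    {"dx":0,"dy":3,"dz":0,"twist":0,"fingers":0},
    {"dx":0,"dy":4.5,"dz":0,"twist":0,"fingers":0},
    {"dx":0,"dy":6,"dz":0,"twist":0,"fingers":0},
    {"dx":0,"dy":7,"dz":0,"twist":0,"fingers":0},
  ],
)

```text
clock: 4.0
eef_pos: [0.5323, 0.1075, 0.0893]
tool_rot: [0.022, 1.0, 0.0, -0.0]
ft_force: [2.1, -1.6, 0.7]
grip_width: 0.0423
grasp_force: 0.8
```

Emit:
carry_out(
  plan=[
    {"dx":0,"dy":1,"dz":0,"twist":0,"fingers":0},
    {"dx":0,"dy":2,"dz":0,"twist":0,"fingers":0},
    {"dx":0,"dy":3,"dz":0,"twist":0,"fingers":0},
    {"dx":0,"dy":4,"dz":0,"twist":0,"fingers":0},
    {"dx":0,"dy":5,"dz":0,"twist":0,"fingers":0},
  ],
)

```text
clock: 4.42
eef_pos: [0.5325, 0.1124, 0.0892]
tool_rot: [0.022, 1.0, -0.0, -0.0]
ft_force: [0.7, -1.4, -0.2]
grip_width: 0.0428
grasp_force: 0.8
```

Emit:
carry_out(
  plan=[
    {"dx":0,"dy":1,"dz":0,"twist":0,"fingers":0},
    {"dx":0,"dy":2,"dz":0,"twist":0,"fingers":0},
    {"dx":0,"dy":3,"dz":0,"twist":0,"fingers":0},
    {"dx":0,"dy":4,"dz":0,"twist":0,"fingers":0},
    {"dx":0,"dy":5,"dz":0,"twist":0,"fingers":0},
  ],
)

```text
clock: 4.83
eef_pos: [0.5326, 0.1152, 0.0891]
tool_rot: [0.022, 1.0, -0.002, -0.0]
ft_force: [1.2, -9.7, 0.5]
grip_width: 0.0422
grasp_force: 4.9
```

Emit:
carry_out(
  plan=[
    {"dx":0,"dy":1,"dz":0,"twist":0,"fingers":0},
    {"dx":0,"dy":2,"dz":0,"twist":0,"fingers":0},
    {"dx":0,"dy":3,"dz":0,"twist":0,"fingers":0},
    {"dx":0,"dy":3,"dz":0,"twist":0,"fingers":0},
    {"dx":0,"dy":3,"dz":0,"twist":0,"fingers":0},
  ],
)

```text
clock: 5.25
eef_pos: [0.5327, 0.1152, 0.089]
tool_rot: [0.024, 1.0, -0.005, -0.0]
ft_force: [1.5, -15.3, 0.3]
grip_width: 0.0427
grasp_force: 7.6
```

Emit:
carry_out(
  plan=[
    {"dx":0,"dy":-15,"dz":0,"twist":0,"fingers":0},
    {"dx":0,"dy":-18,"dz":0,"twist":0,"fingers":0},
    {"dx":0,"dy":-18,"dz":-30,"twist":0,"fingers":0},
    {"dx":0,"dy":-18,"dz":-60,"twist":0,"fingers":0},
    {"dx":10,"dy":-18,"dz":-90,"twist":0,"fingers":0},
  ],
)

```text
clock: 5.67
eef_pos: [0.5225, 0.1034, 0.1798]
tool_rot: [0.022, 1.0, 0.001, -0.0]
ft_force: [0.4, 0.3, 0.1]
grip_width: 0.0427
grasp_force: 0.0
```

Emit:
carry_out(
  plan=[
    {"dx":25,"dy":-20,"dz":-10,"twist":0,"fingers":-0.5},
    {"dx":50,"dy":-40,"dz":-20,"twist":0,"fingers":-0.5},
    {"dx":75,"dy":-60,"dz":-20,"twist":0,"fingers":-0.5},
    {"dx":90,"dy":-80,"dz":-20,"twist":0,"fingers":-0.5},
    {"dx":90,"dy":-90,"dz":-20,"twist":0,"fingers":-0.5},
  ],
)

```text
clock: 6.08
eef_pos: [0.4249, 0.0163, 0.1997]
tool_rot: [0.022, 1.0, 0.0, -0.001]
ft_force: [-0.6, 0.6, -1.5]
grip_width: 0.0644
grasp_force: 0.0
```

```bash
python3 - <<'E'
from h import *
o=bot.get_obs();print(o['eef_pos'],o['joint_pos'].round(2))
W=snap('wrist'); np.savez('pics/wrist2.npz',**W); D=snap('scene'); np.savez('pics/scene2.npz',**D); print(W['eye'])
cv2.imwrite('pics/w2.png',W['image'][:,:,::-1])
cv2.imwrite('pics/w2b.png',np.hstack([cv2.resize(D['image'][170:300,290:450,::-1],None,fx=3.2,fy=3.2,interpolation=2)]))
E
```

```text
[0.42487536 0.01630815 0.19970134] [ 0.04  0.11 -0.24  1.22  0.    0.08]
[0.34474267 0.02024773 0.34228004]
```

View pics/w2.png

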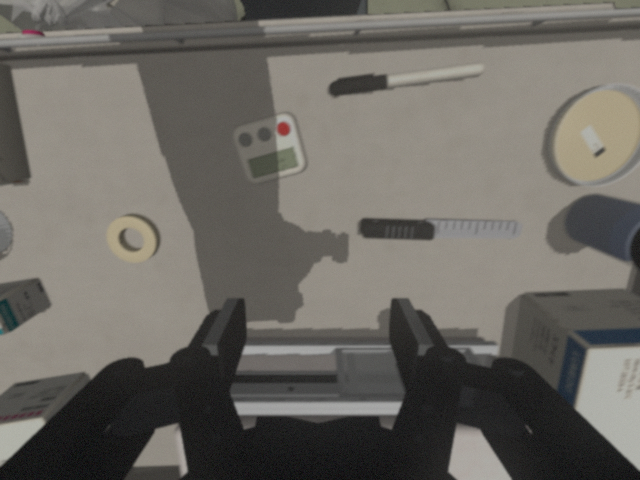

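The guard is open. The uncovered mouth spans columns 232–338 at rows 350–400, and the gauge handle is at (397,229) with its tip at (518,229).

```bash
python3 - <<'E'
from h import *
W=dict(np.load('pics/wrist2.npz'));W1=dict(np.load('pics/wrist1.npz'));W0=dict(np.load('pics/wrist0.npz'))
a=cv2.resize(W['image'][335:425,225:425,::-1],None,fx=4,fy=3.3,interpolation=2)
b=cv2.resize(W1['image'][235:315,175:655,::-1],(800,290),interpolation=2)
cv2.imwrite('pics/c2.png',np.vstack([a,b]))
for c,nm in((W1,'w1'),(W,'w2')):
  g=cv2.cvtColor(c['image'],cv2.COLOR_RGB2GRAY)
  for s in cv2.createLineSegmentDetector().detect(g)[0][:,0]:
    if np.hypot(s[2]-s[0],s[3]-s[1])>60 and min(s[1],s[3])>235 and max(s[1],s[3])<425 and abs(s[3]-s[1])<15 and 170<s[0]<660: print(nm,s.round(1), [onz(c,s[0],s[1],z)[0].round(4) for z in(.039,.06,.109,.13)])
g=cv2.cvtColor(W['image'],cv2.COLOR_RGB2GRAY)
m=(g<70).astype(np.uint8); m[:,:345]=0;m[:,445:]=0;m[:210]=0;m[250:]=0
k=max(cv2.findContours(m,0,2)[0],key=cv2.contourArea); r=cv2.minAreaRect(k); bx=cv2.boxPoints(r); print(r); q=np.array([onz(W,*p,.012)[:2] for p in bx]);print(q.round(4).tolist(),q.mean(0))
E
```

```text
w1 [385.6 301.4 634.4 300.6] [np.float64(0.6082), np.float64(0.5969), np.float64(0.5706), np.float64(0.5593)]
w1 [638.1 282.9 388.1 283.5] [np.float64(0.6002), np.float64(0.5895), np.float64(0.5646), np.float64(0.5539)]
w1 [399.4 256.2 565.6 256.3] [np.float64(0.5646), np.float64(0.5566), np.float64(0.5378), np.float64(0.5297)]
w1 [559.4 246.  359.4 245.9] [np.float64(0.5616), np.float64(0.5537), np.float64(0.5355), np.float64(0.5276)]
w1 [273.1 302.5 361.9 302. ] [np.float64(0.6045), np.float64(0.5935), np.float64(0.5678), np.float64(0.5568)]
w1 [384.4 283.6 188.1 284.6] [np.float64(0.5903), np.float64(0.5804), np.float64(0.5571), np.float64(0.5472)]
w1 [638.1 312.7 404.4 313.9] [np.float64(0.6307), np.float64(0.6178), np.float64(0.5876), np.float64(0.5747)]
w1 [301.9 246.  218.1 246.7] [np.float64(0.5512), np.float64(0.5441), np.float64(0.5277), np.float64(0.5206)]
w2 [240.6 414.5 321.9 414.4] [np.float64(0.6381), np.float64(0.6177), np.float64(0.5704), np.float64(0.55)]
w2 [430.7 239.6 363.1 237.5] [np.float64(0.4455), np.float64(0.4385), np.float64(0.4222), np.float64(0.4153)]
w2
[... 368 characters left out ...]
5602), np.float64(0.5453), np.float64(0.5105), np.float64(0.4955)]
w2 [248.1 328.2 376.9 328. ] [np.float64(0.5307), np.float64(0.5178), np.float64(0.4878), np.float64(0.4749)]
w2 [236.9 372.5 335.6 372.5] [np.float64(0.583), np.float64(0.5665), np.float64(0.528), np.float64(0.5115)]
w2 [574.4 329.9 638.2 327.6] [np.float64(0.5475), np.float64(0.5334), np.float64(0.5007), np.float64(0.4866)]
w2 [334.4 382.4 235.6 382.4] [np.float64(0.6001), np.float64(0.5825), np.float64(0.5412), np.float64(0.5235)]
((396.8912658691406, 228.5876007080078), (72.14869689941406, 17.77971649169922), 1.7357046604156494)
[[0.448, 0.0595], [0.4298, 0.0601], [0.4351, 0.131], [0.4535, 0.1315]] [0.44160013 0.09554923]
```

View pics/c2.png

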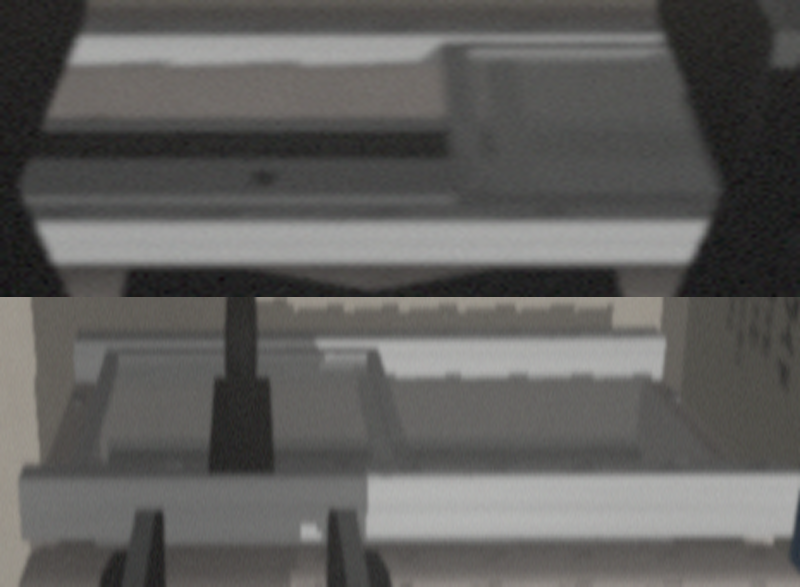

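```bash
python3 - <<'E'
from h import *
W=dict(np.load('pics/wrist2.npz'));W1=dict(np.load('pics/wrist1.npz'));W0=dict(np.load('pics/wrist0.npz'))
Rm=R.from_euler('z',2.5,degrees=True).as_matrix()
f=lambda p:(Rm@p).round(4)   # into axes parallel to sealer
print('track ends',f(onz(W1,218.5,250,.039)),f(onz(W1,560.5,250,.039)))
print('top right corner w0',f(onz(W0,398,355,.13)),f(onz(W0,556,360,.13)))
print('screws top w1',f(onz(W1,201,339,.13)),f(onz(W1,629,339,.13)))
print('pane edge, top corner at upper-rail',f(onz(W,336,350,.045)),f(onz(W,339,390,.1)))
print('upper rail right end w1',f(onz(W1,187.5,284,.12)))
print('jaw lines', f(onz(W,290,372.5,.06)),f(onz(W,290,382.4,.066)))
E
```

```text
track ends [ 0.5554 -0.0768  0.039 ] [0.5562 0.221  0.039 ]
top right corner w0 [ 0.5681 -0.0724  0.13  ] [ 0.6992 -0.0714  0.13  ]
screws top w1 [ 0.5843 -0.0661  0.13  ] [0.5852 0.2107 0.13  ]
pane edge, top corner at upper-rail [0.554  0.0545 0.045 ] [0.555  0.0541 0.1   ]
upper rail right end w1 [ 0.5501 -0.0743  0.12  ]
jaw lines [0.569 0.009 0.06 ] [0.5756 0.0093 0.066 ]
```

Emit:
carry_out(
  plan=[
    {"dx":-3,"dy":14,"dz":8,"twist":-7,"fingers":-1},
    {"dx":-6,"dy":28,"dz":16,"twist":-14,"fingers":-1},
    {"dx":-9,"dy":42,"dz":24,"twist":-21,"fingers":-1},
    {"dx":-12,"dy":56,"dz":32,"twist":-28,"fingers":-1},
    {"dx":-12.7,"dy":64.8,"dz":40,"twist":-35,"fingers":-1},
  ],
)

```text
clock: 6.6
eef_pos: [0.4456, 0.0835, 0.1588]
tool_rot: [-0.283, 0.959, 0.001, 0.001]
ft_force: [-0.7, -0.8, -0.2]
grip_width: 0.0849
grasp_force: 0.0
```

Emit:
carry_out(
  plan=[
    {"dx":0,"dy":0,"dz":12,"twist":-7,"fingers":-1},
    {"dx":0,"dy":0,"dz":24,"twist":-14,"fingers":-1},
    {"dx":0,"dy":0,"dz":36,"twist":-21,"fingers":-1},
    {"dx":0,"dy":0,"dz":48,"twist":-28,"fingers":-1},
    {"dx":0,"dy":0,"dz":60,"twist":-35,"fingers":-1},
  ],
)

```text
clock: 7.02
eef_pos: [0.4449, 0.0825, 0.0983]
tool_rot: [-0.559, 0.829, 0.001, 0.0]
ft_force: [-0.3, 0.2, -0.1]
grip_width: 0.0854
grasp_force: 0.0
```

Emit:
carry_out(
  plan=[
    {"dx":0,"dy":0,"dz":12,"twist":-7,"fingers":-1},
    {"dx":0,"dy":0,"dz":24,"twist":-14,"fingers":-1},
    {"dx":0,"dy":0,"dz":36,"twist":-18.2,"fingers":-1},
    {"dx":0,"dy":0,"dz":40,"twist":-18.2,"fingers":-1},
    {"dx":0,"dy":0,"dz":40,"twist":-18.2,"fingers":-1},
  ],
)

```text
clock: 7.43
eef_pos: [0.4435, 0.0818, 0.058]
tool_rot: [-0.68, 0.734, 0.001, -0.001]
ft_force: [-0.2, 0.1, -0.2]
grip_width: 0.0856
grasp_force: 0.0
```

```bash
python3 - <<'E'
from h import *
o=bot.get_obs();T=R.from_quat(o['tool_rot']).as_matrix();print(o['eef_pos'],o['joint_pos'].round(2),T.round(4).tolist(),o['ft_force'])
W=snap('wrist'); np.savez('pics/wrist3.npz',**W)
g=cv2.cvtColor(W['image'],cv2.COLOR_RGB2GRAY); cv2.imwrite('pics/w3.png',W['image'][:,:,::-1])
for p in ([.4416,.0955,.024],[.4405,.0805,.024]): print(proj(W,p))
E
```

```text
[0.44354958 0.08180171 0.05796922] [ 0.18  0.31 -0.4   0.87  0.   -1.31] [[-0.0761, -0.9971, -0.0026], [-0.9971, 0.0761, 0.0003], [-0.0001, 0.0026, -1.0]] [-0.21631288  0.08136027 -0.22703335]
[320.39270429 299.56268484]
[320.37773929 275.14468747]
```

View pics/w3.png

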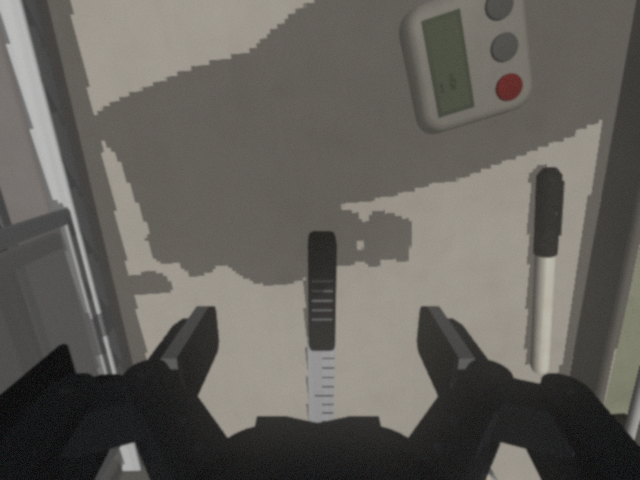

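The gauge is centred between the open fingers: handle cols 308–336, rows 232–350. I lower and close.

Emit:
carry_out(
  plan=[
    {"dx":2,"dy":1,"dz":14,"twist":0,"fingers":-1},
    {"dx":5,"dy":2.5,"dz":28,"twist":0,"fingers":-1},
    {"dx":5,"dy":2.5,"dz":42,"twist":0,"fingers":-1},
    {"dx":5,"dy":2.5,"dz":50,"twist":0,"fingers":-1},
    {"dx":5,"dy":2.5,"dz":54,"twist":0,"fingers":-1},
  ],
)

```text
clock: 7.9
eef_pos: [0.441, 0.0764, 0.0049]
tool_rot: [-0.68, 0.733, 0.0, -0.0]
ft_force: [-0.5, 0.1, -0.6]
grip_width: 0.0855
grasp_force: 0.0
```

Emit:
carry_out(
  plan=[
    {"dx":0,"dy":0,"dz":0,"twist":0,"fingers":-0.5},
    {"dx":0,"dy":0,"dz":0,"twist":0,"fingers":0},
    {"dx":0,"dy":0,"dz":0,"twist":0,"fingers":0.3},
    {"dx":0,"dy":0,"dz":0,"twist":0,"fingers":0.45},
    {"dx":0,"dy":0,"dz":0,"twist":0,"fingers":0.6},
  ],
)

```text
clock: 8.32
eef_pos: [0.4415, 0.0762, 0.0059]
tool_rot: [-0.68, 0.733, -0.0, 0.001]
ft_force: [-0.1, -0.6, 0.2]
grip_width: 0.0255
grasp_force: 0.0
```

Emit:
carry_out(
  plan=[
    {"dx":0,"dy":0,"dz":0,"twist":0,"fingers":0.8},
    {"dx":0,"dy":0,"dz":0,"twist":0,"fingers":1},
    {"dx":0,"dy":0,"dz":0,"twist":0,"fingers":1},
    {"dx":0,"dy":0,"dz":0,"twist":0,"fingers":1},
    {"dx":0,"dy":0,"dz":0,"twist":0,"fingers":1},
  ],
)

```text
clock: 8.73
eef_pos: [0.4416, 0.0762, 0.006]
tool_rot: [-0.68, 0.733, -0.0, 0.001]
ft_force: [-0.8, 0.5, 6.6]
grip_width: 0.0146
grasp_force: 59.7
```

```bash
cat >> h.py <<'E'
def avg(n=8):
    F=[];P=[];Q=[]
    for i in range(n):
        camera('side'); o=bot.get_obs(); F.append(np.r_[o['ft_force'],o['ft_torque']]);P.append(o['eef_pos']);Q.append(o['tool_rot'])
    print('clk',round(o['clock'],2),'F',np.mean(F,0).round(3),'sd',np.std(F,0)[:3].round(2),'P',np.mean(P,0).round(5),'grip',round(o['grip_width'],4),round(o['grasp_force'],1))
    print('rot',R.from_quat(Q).mean().as_matrix().round(4).tolist())
E
python3 -c "
from h import *
avg(6)"
```

```text
clk 9.03 F [-0.717 -0.007  5.636 -0.018  0.171  0.01 ] sd [0.67 0.35 0.56] P [0.44154 0.07621 0.00599] grip 0.0143 59.7
rot [[-0.075, -0.9972, 0.0014], [-0.9972, 0.075, 0.0003], [-0.0004, -0.0014, -1.0]]
```

Emit:
carry_out(
  plan=[
    {"dx":0,"dy":0,"dz":-15,"twist":0,"fingers":1},
    {"dx":0,"dy":0,"dz":-45,"twist":0,"fingers":1},
    {"dx":0,"dy":0,"dz":-80,"twist":0,"fingers":1},
    {"dx":0,"dy":0,"dz":-115,"twist":0,"fingers":1},
    {"dx":0,"dy":0,"dz":-140,"twist":0,"fingers":1},
  ],
)

```text
clock: 9.45
eef_pos: [0.4414, 0.0762, 0.1478]
tool_rot: [-0.68, 0.733, -0.001, 0.001]
ft_force: [1.0, 0.0, -0.2]
grip_width: 0.0147
grasp_force: 58.9
```

Emit:
carry_out(
  plan=[
    {"dx":20,"dy":6,"dz":0,"twist":7,"fingers":1},
    {"dx":40,"dy":12,"dz":0,"twist":14,"fingers":1},
    {"dx":60,"dy":18,"dz":0,"twist":21,"fingers":1},
    {"dx":80,"dy":23,"dz":0,"twist":28,"fingers":1},
    {"dx":101,"dy":28,"dz":0,"twist":35,"fingers":1},
  ],
)

```text
clock: 9.87
eef_pos: [0.4045, -0.0232, 0.145]
tool_rot: [-0.426, 0.905, 0.0, -0.0]
ft_force: [0.4, -0.1, -0.6]
grip_width: 0.0145
grasp_force: 58.9
```

Emit:
carry_out(
  plan=[
    {"dx":0,"dy":0,"dz":0,"twist":7,"fingers":1},
    {"dx":0,"dy":0,"dz":0,"twist":14,"fingers":1},
    {"dx":0,"dy":0,"dz":0,"twist":21,"fingers":1},
    {"dx":0,"dy":0,"dz":0,"twist":28,"fingers":1},
    {"dx":0,"dy":0,"dz":0,"twist":35,"fingers":1},
  ],
)

```text
clock: 10.28
eef_pos: [0.4049, -0.0226, 0.1449]
tool_rot: [-0.133, 0.991, 0.0, -0.001]
ft_force: [-0.6, -0.1, -0.4]
grip_width: 0.0146
grasp_force: 58.9
```

Emit:
carry_out(
  plan=[
    {"dx":0,"dy":0,"dz":0,"twist":7,"fingers":1},
    {"dx":0,"dy":0,"dz":0,"twist":14,"fingers":1},
    {"dx":0,"dy":0,"dz":0,"twist":18.2,"fingers":1},
    {"dx":0,"dy":0,"dz":0,"twist":18.2,"fingers":1},
    {"dx":0,"dy":0,"dz":0,"twist":18.2,"fingers":1},
  ],
)

```text
clock: 10.7
eef_pos: [0.405, -0.0225, 0.145]
tool_rot: [0.021, 1.0, 0.0, -0.0]
ft_force: [0.1, -0.1, -0.7]
grip_width: 0.0144
grasp_force: 58.9
```

```bash
python3 - <<'E'
from h import *
avg(6)
W=snap('wrist');S=snap('scene');D=snap('side')
for n,c in(('wrist4',W),('scene4',S),('side4',D)): np.savez('pics/%s.npz'%n,**c)
p=bot.get_obs()['eef_pos']; ax=np.array([.999,-.0436,0])
for n,c in(('W',W),('S',S),('D',D)):
    print(n,'tip pred',proj(c,p+ax*.147+[0,0,-.0045]),'hand end',proj(c,p+ax*.052),'tcp',proj(c,p))
k=lambda c,u,v,w,h,W,H: cv2.resize(c['image'][max(v-h,0):v+h,max(u-w,0):u+w,::-1],(W,H),interpolation=2)
def cr(c):
    u,v=proj(c,p+ax*.09).astype(int); return k(c,u,v,67,50,400,300), (u-67,v-50)
a,oa=cr(S); b,ob=cr(D); print(oa,ob)
w=cv2.resize(W['image'][240:480,120:520,::-1],(500,300)); cv2.imwrite('pics/c4.png',np.vstack([np.hstack([a,b]),np.hstack([w,np.zeros((300,300,3),np.uint8)])]))
E
```

```text
clk 11.0 F [ 0.142  0.098 -0.618  0.001  0.036 -0.002] sd [0.62 0.52 0.29] P [ 0.40529 -0.0225   0.14519] grip 0.0144 58.9
rot [[-0.9991, 0.0425, -0.0003], [0.0425, 0.9991, 0.0], [0.0003, -0.0, -1.0]]
W tip pred [316.16665019 523.52021167] hand end [315.98459247 402.56979963] tcp [315.86782344 311.84624436]
S tip pred [356.86950962 226.67152708] hand end [316.36929341 237.9581118 ] tcp [292.55478337 245.8280856 ]
D tip pred [301.25356488 212.18053775] hand end [343.73298429 214.98357679] tcp [367.41780382 217.42682953]
(np.int64(266), np.int64(182)) (np.int64(259), np.int64(163))
```

View pics/c4.png

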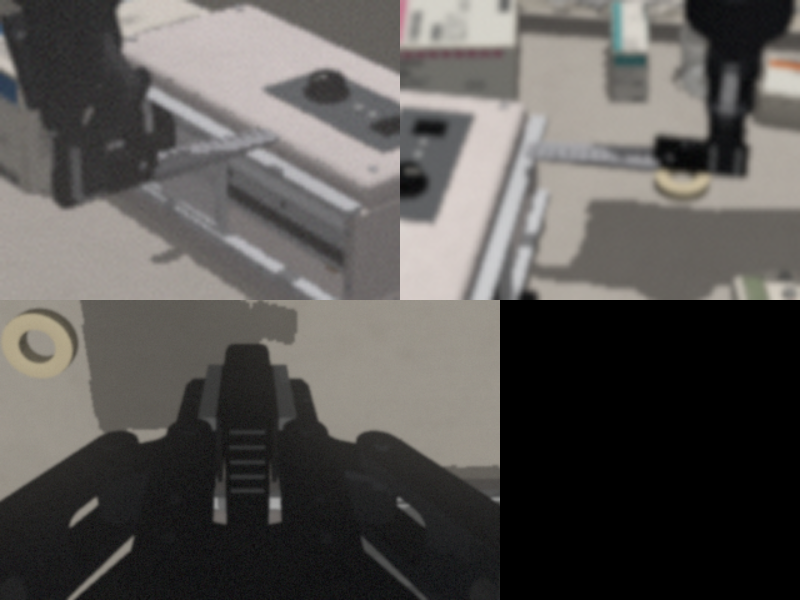

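The crops show the gauge held level and pointing squarely at the opening, with its tip at scene (359,227) and side (302,212). That matches a tip about 147 mm ahead of the TCP. I retract past the upper rail, lower to jaw height and approach.

Emit:
carry_out(
  plan=[
    {"dx":15,"dy":0,"dz":0,"twist":0,"fingers":1},
    {"dx":20,"dy":0,"dz":20,"twist":0,"fingers":1},
    {"dx":20,"dy":0,"dz":45,"twist":0,"fingers":1},
    {"dx":20,"dy":0,"dz":68,"twist":0,"fingers":1},
    {"dx":20,"dy":0,"dz":78.5,"twist":0,"fingers":1},
  ],
)

```text
clock: 11.57
eef_pos: [0.3837, -0.0215, 0.0647]
tool_rot: [0.022, 1.0, 0.0, -0.002]
ft_force: [-0.4, -0.9, -1.8]
grip_width: 0.0145
grasp_force: 58.9
```

Emit:
carry_out(
  plan=[
    {"dx":-8,"dy":0,"dz":0,"twist":0,"fingers":1},
    {"dx":-16,"dy":0,"dz":0,"twist":0,"fingers":1},
    {"dx":-24,"dy":0,"dz":0,"twist":0,"fingers":1},
    {"dx":-30,"dy":0,"dz":0,"twist":0,"fingers":1},
    {"dx":-33,"dy":0,"dz":0,"twist":0,"fingers":1},
  ],
)

```text
clock: 11.98
eef_pos: [0.4212, -0.0232, 0.0679]
tool_rot: [0.022, 1.0, -0.0, 0.002]
ft_force: [-1.0, 0.2, -1.0]
grip_width: 0.0146
grasp_force: 58.9
```

```bash
python3 - <<'E'
from h import *
avg(4)
S=snap('scene');D=snap('side')
for n,c in(('scene5',S),('side5',D)): np.savez('pics/%s.npz'%n,**c)
p=bot.get_obs()['eef_pos']; ax=np.array([.999,-.0436,0])
print(proj(S,p+ax*.147+[0,0,-.0045]),proj(S,[.5728,-.0298,.0595]))
cv2.imwrite('pics/c5.png',cv2.resize(S['image'][180:300,280:440,::-1],(800,600),interpolation=2))
E
```

```text
clk 12.18 F [-0.1    0.09  -1.15  -0.007  0.029  0.007] sd [0.49 0.34 0.34] P [ 0.41961 -0.02312  0.06736] grip 0.015 58.9
rot [[-0.999, 0.0436, 0.0015], [0.0436, 0.999, -0.0001], [-0.0015, -0.0, -1.0]]
[361.58250604 260.19433278] [364.64013896 260.2835333 ]
```

View pics/c5.png

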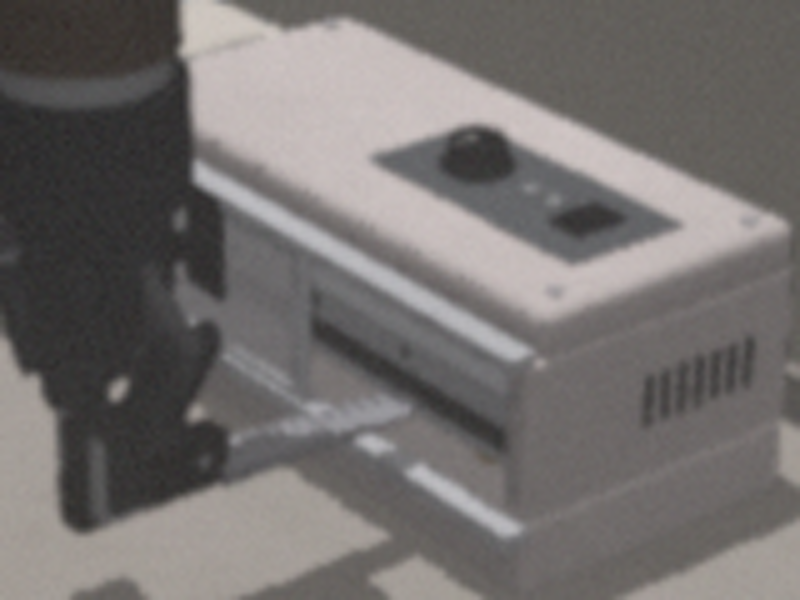

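The tip, at crop (408,408), is just in front of the dark jaw strip, whose lower edge is near (423,405). I enter slowly and check forces.

Emit:
carry_out(
  plan=[
    {"dx":0,"dy":0,"dz":0.9,"twist":0,"fingers":1},
    {"dx":-2,"dy":0,"dz":0.9,"twist":0,"fingers":1},
    {"dx":-4,"dy":0,"dz":0.9,"twist":0,"fingers":1},
    {"dx":-6,"dy":0,"dz":0.9,"twist":0,"fingers":1},
    {"dx":-8,"dy":0,"dz":0.9,"twist":0,"fingers":1},
  ],
)

```text
clock: 12.7
eef_pos: [0.4266, -0.0234, 0.0659]
tool_rot: [0.022, 1.0, 0.0, 0.0]
ft_force: [0.2, -0.6, 0.5]
grip_width: 0.0147
grasp_force: 58.9
```

```bash
python3 -c "
from h import *
avg(8)"
```

```text
clk 13.1 F [ 0.462 -0.321 -0.519  0.012 -0.042  0.005] sd [0.37 0.47 0.42] P [ 0.42677 -0.02344  0.06599] grip 0.0148 58.9
rot [[-0.999, 0.0436, 0.0005], [0.0436, 0.999, -0.0], [-0.0005, -0.0, -1.0]]
```

Emit:
carry_out(
  plan=[
    {"dx":-2,"dy":0,"dz":0,"twist":0,"fingers":1},
    {"dx":-4,"dy":0,"dz":0,"twist":0,"fingers":1},
    {"dx":-6,"dy":0,"dz":0,"twist":0,"fingers":1},
    {"dx":-6,"dy":0,"dz":0,"twist":0,"fingers":1},
    {"dx":-6,"dy":0,"dz":0,"twist":0,"fingers":1},
  ],
)

```text
clock: 13.52
eef_pos: [0.433, -0.0237, 0.066]
tool_rot: [0.022, 1.0, -0.0, 0.0]
ft_force: [0.3, -0.4, 0.1]
grip_width: 0.0149
grasp_force: 59.0
```

```bash
python3 -c "
from h import *
avg(8)"
```

```text
clk 13.92 F [ 0.63  -0.042 -0.075 -0.035 -0.267 -0.017] sd [0.47 0.51 0.3 ] P [ 0.43287 -0.02371  0.06606] grip 0.0143 59.0
rot [[-0.999, 0.0436, 0.0009], [0.0436, 0.999, -0.0001], [-0.0009, -0.0, -1.0]]
```

Emit:
carry_out(
  plan=[
    {"dx":0,"dy":0,"dz":-0.3,"twist":0,"fingers":1},
    {"dx":0,"dy":0,"dz":-0.6,"twist":0,"fingers":1},
    {"dx":0,"dy":0,"dz":-0.6,"twist":0,"fingers":1},
    {"dx":0,"dy":0,"dz":-0.6,"twist":0,"fingers":1},
    {"dx":0,"dy":0,"dz":-0.6,"twist":0,"fingers":1},
  ],
)

```text
clock: 14.33
eef_pos: [0.4323, -0.0237, 0.0665]
tool_rot: [0.022, 1.0, 0.0, -0.0]
ft_force: [0.6, 0.8, 0.5]
grip_width: 0.015
grasp_force: 59.0
```

```bash
python3 -c "
from h import *
avg(8)"
```

```text
clk 14.73 F [ 0.281 -0.409 -0.359  0.022 -0.157  0.008] sd [0.39 0.29 0.32] P [ 0.4323  -0.02366  0.06646] grip 0.0144 59.0
rot [[-0.999, 0.0436, -0.0002], [0.0436, 0.999, 0.0], [0.0002, 0.0, -1.0]]
```

Emit:
carry_out(
  plan=[
    {"dx":0,"dy":0,"dz":-0.3,"twist":0,"fingers":1},
    {"dx":0,"dy":0,"dz":-0.6,"twist":0,"fingers":1},
    {"dx":0,"dy":0,"dz":-0.6,"twist":0,"fingers":1},
    {"dx":0,"dy":0,"dz":-0.6,"twist":0,"fingers":1},
    {"dx":0,"dy":0,"dz":-0.6,"twist":0,"fingers":1},
  ],
)

```text
clock: 15.15
eef_pos: [0.4321, -0.0237, 0.067]
tool_rot: [0.022, 1.0, 0.0, -0.0]
ft_force: [-0.2, -0.0, -1.3]
grip_width: 0.0148
grasp_force: 59.0
```

```bash
python3 -c "
from h import *
avg(8)"
```

```text
clk 15.55 F [-0.021  0.154 -0.706  0.01   0.044 -0.012] sd [0.58 0.35 0.44] P [ 0.43223 -0.02367  0.06702] grip 0.0144 58.9
rot [[-0.999, 0.0436, -0.0004], [0.0436, 0.999, 0.0], [0.0004, -0.0, -1.0]]
```

Emit:
carry_out(
  plan=[
    {"dx":-3,"dy":0,"dz":0.2,"twist":0,"fingers":1},
    {"dx":-7,"dy":0,"dz":0.5,"twist":0,"fingers":1},
    {"dx":-11,"dy":0,"dz":0.5,"twist":0,"fingers":1},
    {"dx":-15,"dy":0,"dz":0.5,"twist":0,"fingers":1},
    {"dx":-15,"dy":0,"dz":0.5,"twist":0,"fingers":1},
  ],
)

```text
clock: 15.97
eef_pos: [0.4488, -0.0244, 0.0668]
tool_rot: [0.022, 1.0, -0.0, 0.001]
ft_force: [0.4, -0.0, -0.2]
grip_width: 0.0147
grasp_force: 58.9
```

```bash
python3 -c "
from h import *
avg(8)"
```

```text
clk 16.37 F [ 0.394  0.204 -0.247  0.001 -0.132  0.007] sd [0.39 0.32 0.35] P [ 0.44769 -0.02434  0.06666] grip 0.0147 59.0
rot [[-0.999, 0.0436, 0.0004], [0.0436, 0.999, -0.0], [-0.0004, 0.0, -1.0]]
```

Emit:
carry_out(
  plan=[
    {"dx":-2,"dy":0,"dz":0,"twist":0,"fingers":1},
    {"dx":-4,"dy":0,"dz":0,"twist":0,"fingers":1},
    {"dx":-6,"dy":0,"dz":0,"twist":0,"fingers":1},
    {"dx":-7,"dy":0,"dz":0,"twist":0,"fingers":1},
    {"dx":-8,"dy":0,"dz":0,"twist":0,"fingers":1},
  ],
)

```text
clock: 16.78
eef_pos: [0.4555, -0.0247, 0.0666]
tool_rot: [0.022, 1.0, -0.0, -0.0]
ft_force: [-0.9, -0.1, 0.2]
grip_width: 0.0147
grasp_force: 59.0
```

```bash
python3 -c "
from h import *
avg(8)"
```

```text
clk 17.18 F [ 0.35  -0.14  -0.206 -0.009 -0.095 -0.006] sd [0.5  0.35 0.51] P [ 0.45566 -0.02471  0.06665] grip 0.0143 59.0
rot [[-0.999, 0.0437, 0.0004], [0.0437, 0.999, -0.0], [-0.0004, -0.0, -1.0]]
```

Emit:
carry_out(
  plan=[
    {"dx":-1.5,"dy":0,"dz":0,"twist":0,"fingers":1},
    {"dx":-3,"dy":0,"dz":0,"twist":0,"fingers":1},
    {"dx":-4.5,"dy":0,"dz":0,"twist":0,"fingers":1},
    {"dx":-6,"dy":0,"dz":0,"twist":0,"fingers":1},
    {"dx":-6,"dy":0,"dz":0,"twist":0,"fingers":1},
  ],
)

```text
clock: 17.6
eef_pos: [0.4616, -0.025, 0.0665]
tool_rot: [0.022, 1.0, 0.0, -0.0]
ft_force: [-0.3, 0.1, -0.1]
grip_width: 0.0143
grasp_force: 59.0
```

```bash
python3 -c "
from h import *
avg(8)"
```

```text
clk 18.0 F [ 0.187 -0.014 -0.455 -0.008 -0.046 -0.005] sd [0.65 0.36 0.56] P [ 0.46157 -0.02495  0.0666 ] grip 0.0148 58.9
rot [[-0.999, 0.0436, 0.0003], [0.0436, 0.999, -0.0], [-0.0003, 0.0, -1.0]]
```

Emit:
carry_out(
  plan=[
    {"dx":-1.5,"dy":0,"dz":0,"twist":0,"fingers":1},
    {"dx":-3,"dy":0,"dz":0,"twist":0,"fingers":1},
    {"dx":-4.5,"dy":0,"dz":0,"twist":0,"fingers":1},
    {"dx":-6,"dy":0,"dz":0,"twist":0,"fingers":1},
    {"dx":-6,"dy":0,"dz":0,"twist":0,"fingers":1},
  ],
)

```text
clock: 18.42
eef_pos: [0.4671, -0.0252, 0.0663]
tool_rot: [0.022, 1.0, 0.0, -0.001]
ft_force: [-1.3, -0.5, -1.5]
grip_width: 0.0145
grasp_force: 58.9
```

```bash
python3 -c "
from h import *
avg(8)"
```

```text
clk 18.82 F [-2.147e+00  8.300e-02 -1.002e+00  2.400e-02  4.160e-01  1.000e-03] sd [0.4  0.59 0.49] P [ 0.4671  -0.02518  0.06642] grip 0.0145 58.9
rot [[-0.999, 0.0436, -0.0006], [0.0436, 0.999, 0.0001], [0.0006, 0.0, -1.0]]
```

Emit:
carry_out(
  plan=[
    {"dx":-0.5,"dy":0,"dz":0,"twist":0,"fingers":1},
    {"dx":-1,"dy":0,"dz":0,"twist":0,"fingers":1},
    {"dx":-1.5,"dy":0,"dz":0,"twist":0,"fingers":1},
    {"dx":-1.5,"dy":0,"dz":0,"twist":0,"fingers":1},
    {"dx":-1.5,"dy":0,"dz":0,"twist":0,"fingers":1},
  ],
)

```text
clock: 19.23
eef_pos: [0.4685, -0.0252, 0.0664]
tool_rot: [0.022, 1.0, 0.0, -0.0]
ft_force: [-3.3, -0.5, -1.2]
grip_width: 0.0145
grasp_force: 58.9
```

```bash
python3 - <<'E'
from h import *
avg(10); avg(10)
W=snap('wrist'); S=snap('scene')
a=cv2.resize(S['image'][190:290,290:423,::-1],(500,376),interpolation=2); b=cv2.resize(W['image'][:,:,::-1],(300,225)); b=np.vstack([b,np.zeros((151,300,3),np.uint8)])
cv2.imwrite('pics/c6.png',np.hstack([a,b]))
E
```

```text
clk 19.73 F [-3.461e+00  4.260e-01 -1.595e+00  4.700e-02  8.390e-01 -2.000e-03] sd [0.51 0.29 0.49] P [ 0.46857 -0.02526  0.06648] grip 0.0146 58.9
rot [[-0.999, 0.0436, -0.0006], [0.0436, 0.999, 0.0], [0.0006, 0.0, -1.0]]
clk 20.23 F [-3.809  0.113 -1.705  0.05   0.924  0.02 ] sd [0.45 0.36 0.43] P [ 0.46872 -0.02527  0.06654] grip 0.0147 58.8
rot [[-0.999, 0.0437, -0.0003], [0.0437, 0.999, 0.0], [0.0003, -0.0, -1.0]]
```

View pics/c6.png

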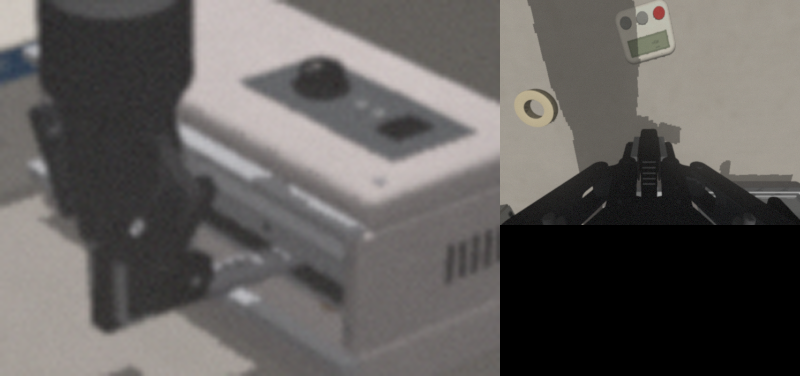

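The gauge is square in the opening and clear of the guard and the other items. The drag holds steady at about 3.8 N with the tip about 43 mm in, so it's snug on both jaws.

```bash
python3 -c "
from h import *
print(job_done())"
```

```text
the job is handed in; nothing more can be done
None
```

I slid the guard fully open to its stop. The taper gauge is held still, square to the jaws and about 43 mm into the opening. It drags snugly at about 3.8 N, and I estimate the load on the upper jaw at about its 4 N lift point, so it is barely lifted if at all. The job is handed in.

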